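# Clamp a sleeve in the cam fixture

### The job

The cam lever of the clamping fixture was left shut, so its cam stands in the way: push the lever fully open with a fingertip, then push the short wide sleeve along the fixture's plate until it is home against both the side fence and the back stop. Then push the lever back round as far as it goes, so that the cam clamps the sleeve, and move clear. Only push: lift or tip nothing, and leave the other things on the trolley where they are.

Things in the scene. Friction and masses are not known exactly. Their poses are not given: they have to be found in the camera images.
- fixture: Clamping fixture, bolted down; its place varies. Grey plate 245 x 285 x 12 mm. Origin: underside of the plate, below the axis of a sleeve that is home; x from the open mouth (robot's side) to the back stop, y left to the lever, z up. In this frame (mm) the plate spans x -175..70, y -130..155; the sprung slide under the lever with its guides and spring spans x -59..19, y 52..151, up to z 38.
- fence_face (a point): Middle of the side fence's face, at fixture (-20, -40, 35) mm. The fence is a steel block that rises to z 57; its face is the plane y = -40 from x -101 to 60, then flares outwards to x -147. A sleeve that touches fence and back stop is home.
- stop_face (a point): Middle of the back stop's face, at fixture (40, 0, 35) mm. Steel block, face in the plane x = 40, from y -40 to 35, rises to z 57.
- sleeve_home (a point): Point on top of the plate where the centre of the sleeve's underside must come (fixture frame 0, 0, 12 mm).
- sleeve: The short wide blue-grey moulded sleeve (open cup, 80 mm outside diameter, 100 mm tall, 0.14 to 0.28 kg) standing loose on the plate in the fixture's mouth, 80 to 120 mm short of home. Origin at the centre of its underside, z up. Push it low so that it slides and does not tip.
- cam_lever (a joint): Lever angle about its vertical pivot, rad: 0 fully open (stop), 2.1 fully shut (stop), growing anticlockwise from above; starts at 1.4 to 2.0. From fixture +x towards +y the arm points at 36 deg when open (left, away from the robot), 156 deg when shut (left, towards it). It stays where it is left. 80 mm from the pivot it takes 1.5 N to move, 4 to 8 N while the cam presses on the sleeve.
- lever_pivot (a point): Point on the pivot's axis, fixture frame (-20, +75.7, 82) mm. As the cam clamps, the sprung slide gives way and the true pivot shifts about 5 mm to +y.
- lever_knob (a point): Centre of the black ball knob (28 mm diameter) that ends the lever, 118 mm from the pivot's axis, 93 mm above the trolley. The arm is a steel bar 12 mm thick; its axis rises from 72 mm above the trolley at the hub to 84 mm at 80 mm from the pivot, on to the knob. Below it, beyond the slide, is free space.
- cam: Steel eccentric disc under the lever, turning with it: 52 mm diameter, centre 17 mm off the pivot, 38 to 62 mm above the trolley; origin on the pivot's axis at the plate's top. Shut, it reaches 7 mm into the sleeve's way; open, it clears it by 13 mm. Shut on a sleeve that is home, its spring presses it with 10 to 14 N towards the fence and a little towards the stop.
- plug_gauge: Bystander: stepped steel plug gauge, 48 mm diameter, 98 mm tall, standing on the plate outside the side fence. Origin at its foot.
- nut_1: Bystander: M12 nut on the plate outside the side fence, 21 mm across, 11 mm high.
- nut_2: Bystander: a second M12 nut beside it.
- tin: Bystander: red tin, 72 mm diameter, 75 mm tall, standing to the right of the fixture. Origin at its foot.
- marker: Bystander: paint marker, 135 mm long, lying at the front left.
There are look-alikes about, which are no part of the job. What is shaped like the sleeve but orange or purple is not meant.

How it is judged:
By the outcome, as a careful person would: the job done as asked, in the order asked, and still so for the second after the job is handed in, with the robot touching nothing.
It also fails if it takes over 72 s, if anything falls off the work surface, if the arm or the gripper's body presses on something with over 40 N, if the wrist force passes 120 N, or if a joint passes its speed limit or range.

### The arm

A 6-joint arm with a two-finger parallel gripper is mounted at the origin on a cart in front of the work surface, level with it; the furniture and walls round the work are solid. World frame = base frame: x ahead of the robot, y to its left, z up, the work surface at z = 0. Lengths are in m, angles in degrees, forces in N, time in s.
With the tool pointing down it reaches from about 0.25 to 0.725 m from the base axis. Payload 4 kg.
Tool frame: the origin (TCP) lies midway between the tips of the shut fingers; the grasp point (between the pads) lies 19 mm behind it; z points along the fingers, y is the line along which they close (so a half turn about z gives the same grasp; the last joint's range is limited). The gripper opens to 85 mm and grips with 20 to 120 N. Pads are 22 mm wide; open, the fingers measure 114 mm over their backs; the gripper's body (76 mm by 85 mm) begins 54 mm behind the grasp point. The pads swing forward as they close: fully open they stand 13 mm farther back than shut.
Start: joints at [68.125, 13.785, 0.286, 76.501, 0, 90], TCP at [0.186, 0.464, 0.231] pointing down, gripper open.
Joint ranges: [-155.79, 155.79], [-60.16, 107.12], [-62.33, 73.08], [-114, 123.19], [-81.49, 82.49], [-180, 180]. Speed limits (degrees/s): [159.86, 159.86, 180, 180, 180, 180].

### API

Orientations are given as a 3x3 rotation matrix whose columns are the frame's x, y, z axes.
In Python, from rig import robot gives the robot as it stands.
- The arm moves only by the tool jog_arm, never from a script. Its argument "motion" is a list of rows, each a list of 7 numbers: the opening in per cent of the stroke, from 0 (shut) to 100 (fully open), then the shift along the world's x, y, z in m, then the turn, a rotation vector about the world's x, y, z in rad. A call has 1 to 10 rows; each row is the pose to reach, as a shift and turn from the pose commanded when the call began; what a row does not reach only later rows make up. A row lasts 1/12 s, in which the tool goes at most 41.7 mm and 7.16 degrees, less where a joint would pass 70% of its speed; a pose out of reach is approached as far as the arm can. A call with a gripper value outside its range is refused whole. The fingers move at their own pace and stop on an object; the grip force is fixed at half the most. Time passes only in rows, so rows that repeat a pose let the fingers close. It gives the time, the measured TCP pose, the force, the opening and the grip force at its end, in the units of the state.
- robot.get_obs(): the state, without advancing time (a new reading comes with each control period).
- robot.snapshot(name): name is "scene" or "top" or "wrist"; returns (picture, depth): 420x560x3 uint8, red, green, blue; 420x560 float32, m along the optical axis (not along the pixel's ray), 0 where there is no reading.
- robot.get_calibration(name): a dict with "camera_matrix" (3x3 intrinsics, pixels), "world_from_camera" (4x4, takes a point from camera to world coordinates). Camera axes: x right, y down, z forward; pixel columns grow to the right and rows downward; lengths in m; the calibration is good to about 2 mm. The wrist camera is an equidistant fisheye: a pixel r from the principal point sees the ray r / f radians off the axis. A picture is of the moment at which its call begins: read the wrist's pose just before it. get_calibration takes no time and is no camera call; for the wrist camera it gives the pose at the moment of the call.
- robot.sign_off(): hands the job in; it is judged then, once.
The state is a dict: "time_s": time; "joint_positions": joint angles; "qvel": joint speeds; "tau": joint torques, N m; "ee_pos": TCP position; "tool_rot": TCP orientation; "contact_force": force on the tool from outside, world axes, zero at the start; "wrist_torque": the same for the moment, N m; "grip_width": finger opening in m; "grip_force": force on a finger pad.
Only numpy, scipy, OpenCV 4.12 (cv2) and the standard library are available. Lean on these libraries where they do the work, as an engineer would, in place of code of your own. Each camera call takes 0.05 s, during which the arm holds its last target. There are 200 camera calls.

## Working session

There is one attempt and no reset: what is moved stays moved. The work goes in short steps, Python scripts to look and compute and a tool call to move; the robot and the scene stay as the last step left them, time stands still between calls to the robot, and variables do not carry over. Pictures are saved under pics/ and viewed, at most 10 in all, crops included, and the job is handed in when it is done.

Besides the shell and the picture viewer there is one more tool, called after "Emit:" by a JSON object that holds its "fn" and its "kwargs". jog_arm: Moves the arm, as the interface text tells. Its arguments: {"type":"object","properties":{"motion":{"type":"array","items":{"type":"array","items":{"type":"number"}}}},"required":["motion"]}

```bash
ls; mkdir -p pics; cat > h.py <<'E'
import numpy as np, cv2
from rig import robot
def snap(n,save=None):
    p,d=robot.snapshot(n); c=robot.get_calibration(n)
    if save: cv2.imwrite('pics/'+save+'.png',p[:,:,::-1])
    return p,d,np.array(c['camera_matrix']),np.array(c['world_from_camera'])
def cloud(d,K,T):
    v,u=np.mgrid[:d.shape[0],:d.shape[1]]
    P=np.stack([(u-K[0,2])/K[0,0]*d,(v-K[1,2])/K[1,1]*d,d],-1)
    return P@T[:3,:3].T+T[:3,3]
def onplane(u,v,z,K,T):
    r=T[:3,:3]@np.array([(u-K[0,2])/K[0,0],(v-K[1,2])/K[1,1],1]); return T[:3,3]+r*(z-T[2,3])/r[2]
E
python3 - <<'E'
from h import *
for n in ['top','scene']:
    p,d,K,T=snap(n,n+'1'); np.savez(n+'1.npz',p=p,d=d,K=K,T=T); print(n,T.round(3).tolist(),K[0,0])
o=robot.get_obs(); print(o['time_s'],o['ee_pos'],o['tool_rot'])
E
```

```text
pics
top [[0.004, -0.992, 0.127, 0.385], [-1.0, -0.003, 0.008, -0.03], [-0.008, -0.127, -0.992, 1.072], [0.0, 0.0, 0.0, 1.0]] 437.1522952696278
scene [[0.761, -0.32, 0.564, -0.044], [-0.648, -0.342, 0.68, -0.677], [-0.025, -0.883, -0.468, 0.546], [0.0, 0.0, 0.0, 1.0]] 417.7918025494919
0.1 [0.18608859 0.46348037 0.23050983] [[-9.27995141e-01  3.72591623e-01 -7.07267900e-04]
 [ 3.72592294e-01  9.27993507e-01 -1.74150067e-03]
 [ 7.47145626e-06 -1.87962673e-03 -9.99998233e-01]]
```

View pics/top1.png

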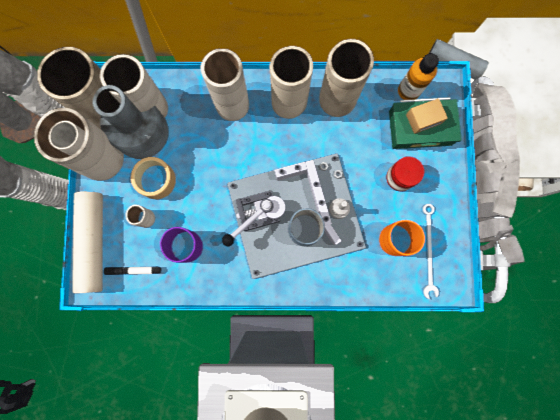

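View pics/scene1.png

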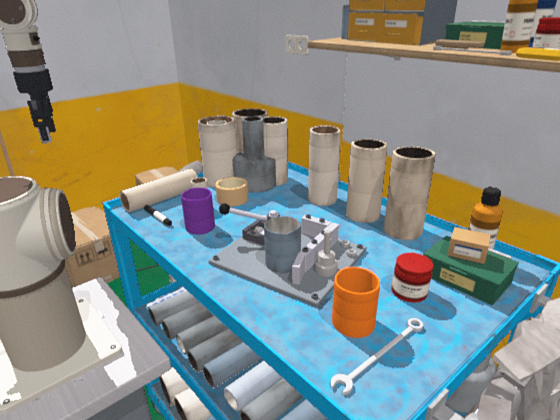

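Look-alikes for the sleeve (top view): purple cup (181,244), orange cup (402,238), tan ring (152,176), tan tubes (222,80 / 291,78 / 348,75) and the blue-grey cup on the plate (306,229). The blue-grey one fits the description. Next I measure the fixture and check the sleeve in a crop.

```bash
cat > m.py <<'E'
from h import *
def fixture(p,d,K,T):
    C=cloud(d,K,T); hsv=cv2.cvtColor(p,cv2.COLOR_RGB2HSV)
    m=((hsv[...,1]<70)&(C[...,2]>.004)&(C[...,2]<.024)&(C[...,0]>.2)&(C[...,0]<.68)&(abs(C[...,1])<.25)).astype(np.uint8)
    m=cv2.morphologyEx(m,cv2.MORPH_OPEN,np.ones((3,3)))
    n,l,s,_=cv2.connectedComponentsWithStats(m); k=1+s[1:,4].argmax()
    vs,us=np.where(l==k)
    X=np.array([onplane(u,v,.012,K,T)[:2] for u,v in zip(us,vs)])
    return cv2.minAreaRect((X*1000).astype(np.float32)),C,hsv
if __name__=='__main__':
    z=np.load('top1.npz'); p,d,K,T=[z[k] for k in 'pdKT']
    r,C,hsv=fixture(p,d,K,T); print(r,cv2.boxPoints(r))
    print('plate z',np.median(C[255:270,262:275,2]))
    # fence & stop tops
    m=(C[...,2]>.05)&(C[...,2]<.064)&(C[...,0]>.3)&(C[...,0]<.6)&(abs(C[...,1])<.2)
    q=cv2.resize(p[140:290,210:380],None,fx=4,fy=4,interpolation=cv2.INTER_CUBIC)
    cv2.imwrite('pics/crop1.png',q[:,:,::-1])
    # sleeve rim
    m=(C[...,2]>.095)&(C[...,2]<.125)&(C[...,0]>.2)&(C[...,0]<.55)&(abs(C[...,1])<.2)
    m[:,:285]=0; m[:,328:]=0
    vs,us=np.where(m); X=np.array([onplane(u,v,.112,K,T)[:2] for u,v in zip(us,vs)])*1000
    print('rim',len(X),cv2.minEnclosingCircle(X.astype(np.float32)))
    k=(hsv[...,2]<60)&(C[...,2]>.06)&(C[...,2]<.115); k[:,:215]=0;k[:,245:]=0;k[:220]=0;k[255:]=0
    vs,us=np.where(k); print('knob',len(us),us.mean(),vs.mean(),onplane(us.mean(),vs.mean(),.098,K,T))
E
python3 m.py
```

```text
((508.68206787109375, -70.6087646484375), (243.62466430664062, 284.04620361328125), 15.470906257629395) [[ 353.39896   33.77496]
 [ 429.168   -239.97913]
 [ 663.9652  -174.9925 ]
 [ 588.19617   98.7616 ]]
plate z 0.012308548965420885
rim 234 ((471.58050537109375, -91.65321350097656), 40.427398681640625)
knob 101 227.6138613861386 239.8118811881188 [0.44148267 0.08411466 0.098     ]
```

View pics/crop1.png

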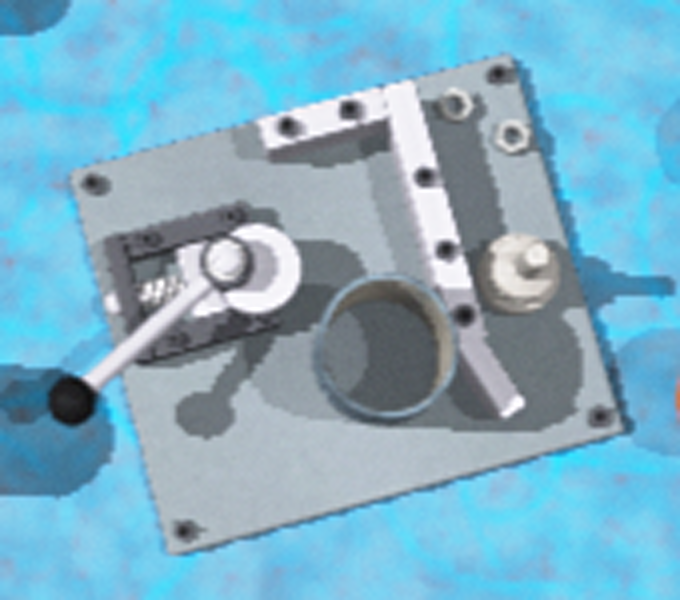

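Crop: the blue-grey cup at (387,345) is the sleeve, inside the fence mouth. The black knob is at (72,400), the pivot cap at (226,262) and the stop at (320,118).

Fixture origin is about (562.6,-68.6) mm, yaw 15.5°. The sleeve sits at fixture (-94,+2). The lever points at 118° in the fixture, so the joint is at about 1.44 rad.

Plan: use the shut fingers' side face at r=85 mm with tip z≈0.062, and turn the tool with the bar.

Emit:
{"fn": "jog_arm", "kwargs": {"motion": [[0, 0.255, -0.425, 0, 0, 0, 1.152], [0, 0.255, -0.425, 0, 0, 0, 1.152], [0, 0.255, -0.425, 0, 0, 0, 1.152], [0, 0.255, -0.425, 0, 0, 0, 1.152], [0, 0.255, -0.425, 0, 0, 0, 1.152], [0, 0.255, -0.425, 0, 0, 0, 1.152], [0, 0.255, -0.425, 0, 0, 0, 1.152], [0, 0.255, -0.425, 0, 0, 0, 1.152], [0, 0.255, -0.425, 0, 0, 0, 1.152], [0, 0.255, -0.425, 0, 0, 0, 1.152]]}}

```text
time_s: 0.93
ee_pos: [0.3696, 0.1605, 0.2312]
tool_rot: [[-0.777, -0.629, -0.0], [-0.629, 0.777, -0.0], [0.0, 0.0, -1.0]]
contact_force: [0.2, 0.0, 0.0]
grip_width: 0.0001
grip_force: 0.0
```

Emit:
{"fn": "jog_arm", "kwargs": {"motion": [[0, 0.07, -0.122, 0, 0, 0, 0.08], [0, 0.07, -0.122, 0, 0, 0, 0.08], [0, 0.07, -0.122, 0, 0, 0, 0.08], [0, 0.07, -0.122, 0, 0, 0, 0.08], [0, 0.07, -0.122, 0, 0, 0, 0.08], [0, 0.07, -0.122, 0, 0, 0, 0.08]]}}

```text
time_s: 1.43
ee_pos: [0.4391, 0.0394, 0.2308]
tool_rot: [[-0.73, -0.684, -0.002], [-0.684, 0.73, 0.0], [0.001, 0.001, -1.0]]
contact_force: [-0.6, 0.7, -0.0]
grip_width: 0.0001
grip_force: 0.0
```

```bash
python3 - <<'E'
from h import *
o=robot.get_obs(); print(o['time_s'],o['ee_pos'],o['tool_rot'].round(3),o['joint_positions'])
p,d,K,T=snap('wrist','w1'); print(K,T.round(3))
E
```

```text
1.4333 [0.43905209 0.03942473 0.23078751] [[-0.73  -0.684 -0.002]
 [-0.684  0.73   0.   ]
 [ 0.001  0.001 -1.   ]] [ 5.11215071e+00  7.16951000e+00 -7.96342442e+00  7.49609520e+01
  2.75502104e-02 -3.80316470e+01]
[[325.1922621    0.         289.34481126]
 [  0.         325.1922621  207.91094697]
 [  0.           0.           1.        ]] [[-0.686  0.702  0.19   0.39 ]
 [ 0.728  0.662  0.18  -0.006]
 [ 0.001  0.262 -0.965  0.373]
 [ 0.     0.     0.     1.   ]]
```

View pics/w1.png

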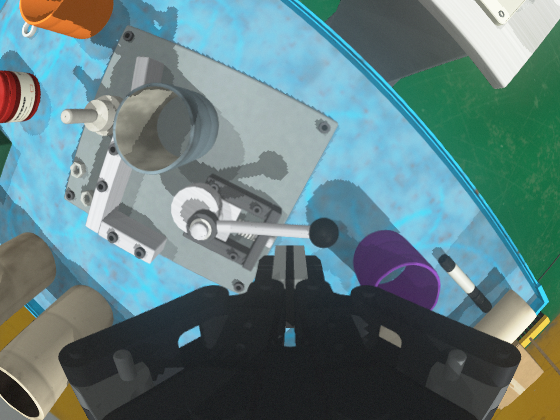

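The wrist view shows the bar from the hub (200,228) to the knob (323,233), with the fingertips at (290,265). Allowing for parallax, the fingers are on the sleeve side of the bar as planned, and the purple cup is outside the path. I descend.

Emit:
{"fn": "jog_arm", "kwargs": {"motion": [[0, 0, 0, -0.04, 0, 0, 0], [0, 0, 0, -0.08, 0, 0, 0], [0, 0, 0, -0.12, 0, 0, 0], [0, 0, 0, -0.15, 0, 0, 0], [0, 0, 0, -0.169, 0, 0, 0], [0, 0, 0, -0.169, 0, 0, 0]]}}

```text
time_s: 1.98
ee_pos: [0.4345, 0.0413, 0.0585]
tool_rot: [[-0.726, -0.688, -0.009], [-0.688, 0.726, -0.001], [0.007, 0.006, -1.0]]
contact_force: [-0.7, 0.2, 0.5]
grip_width: -0.0002
grip_force: 0.0
```

```bash
cat > path.py <<'E'
# lever push path: args th0 th1 (world deg of bar) side(+1 anticlockwise side, -1 clockwise side) n [gap] [r]
import sys; import numpy as np
a=list(map(float,sys.argv[1:])); th0,th1,s,n=a[:4]; gap=a[4] if len(a)>4 else 0; r=a[5] if len(a)>5 else 85
P=np.array([523.1,-.9]); off=6+11+gap
for th in np.linspace(th0,th1,int(n)):
    t=np.radians(th); c=P+r*np.array([np.cos(t),np.sin(t)])+s*off*np.array([-np.sin(t),np.cos(t)])
    print(round(th,1),c.round(1))
E
python3 path.py 134 47 1 21
```

```text
134.0 [451.8  48.4]
129.6 [455.8  53.7]
125.3 [460.1  58.6]
121.0 [464.8  63.3]
116.6 [469.8  67.5]
112.2 [475.2  71.3]
107.9 [480.8  74.8]
103.6 [486.7  77.8]
99.2 [492.7  80.3]
94.8 [499.   82.4]
90.5 [505.4  83.9]
86.2 [511.8  85. ]
81.8 [518.4  85.7]
77.4 [525.   85.8]
73.1 [531.5  85.4]
68.8 [538.1  84.5]
64.4 [544.5  83.1]
60.1 [550.8  81.2]
55.7 [557.   78.9]
51.4 [562.9  76.1]
47.0 [568.6  72.9]
```

Emit:
{"fn": "jog_arm", "kwargs": {"motion": [[0, 0.011, 0.009, 0, 0, 0, 0], [0, 0.015, 0.015, 0, 0, 0, -0.077], [0, 0.02, 0.02, 0, 0, 0, -0.152], [0, 0.024, 0.024, 0, 0, 0, -0.227], [0, 0.029, 0.0285, 0, 0, 0, -0.304], [0, 0.035, 0.032, 0, 0, 0, -0.38], [0, 0.04, 0.036, 0, 0, 0, -0.456], [0, 0.046, 0.039, 0, 0, 0, -0.53], [0, 0.052, 0.041, 0, 0, 0, -0.607], [0, 0.0585, 0.0435, 0, 0, 0, -0.684]]}}

```text
time_s: 2.82
ee_pos: [0.4975, 0.0853, 0.0639]
tool_rot: [[-0.998, -0.07, 0.0], [-0.07, 0.998, 0.001], [-0.0, 0.001, -1.0]]
contact_force: [-2.2, -0.7, 0.1]
grip_width: -0.0002
grip_force: 0.7
```

Emit:
{"fn": "jog_arm", "kwargs": {"motion": [[0, 0.0065, 0.0015, 0, 0, 0, -0.075], [0, 0.013, 0.0025, 0, 0, 0, -0.15], [0, 0.0195, 0.003, 0, 0, 0, -0.227], [0, 0.026, 0.003, 0, 0, 0, -0.304], [0, 0.0325, 0.003, 0, 0, 0, -0.38], [0, 0.039, 0.002, 0, 0, 0, -0.455], [0, 0.0455, 0.0005, 0, 0, 0, -0.53], [0, 0.052, -0.0015, 0, 0, 0, -0.606], [0, 0.058, -0.0035, 0, 0, 0, -0.682], [0, 0.064, -0.0065, 0, 0, 0, -0.757]]}}

```text
time_s: 3.65
ee_pos: [0.5621, 0.0795, 0.0642]
tool_rot: [[-0.774, 0.634, 0.001], [0.634, 0.774, 0.002], [0.0, 0.002, -1.0]]
contact_force: [-0.4, 2.3, 0.3]
grip_width: -0.0001
grip_force: 0.7
```

Emit:
{"fn": "jog_arm", "kwargs": {"motion": [[0, 0, 0, 0, 0, 0, 0], [0, 0.003, -0.0015, 0, 0, 0, 0], [0, 0.003, -0.0015, 0, 0, 0, 0]]}}

```text
time_s: 3.9
ee_pos: [0.5643, 0.0772, 0.0634]
tool_rot: [[-0.776, 0.631, -0.0], [0.631, 0.776, 0.002], [0.002, 0.001, -1.0]]
contact_force: [-2.1, 3.2, 3.2]
grip_width: 0.0
grip_force: 1.8
```

Push a bit further until the stop answers.

Emit:
{"fn": "jog_arm", "kwargs": {"motion": [[0, 0.002, -0.0015, 0, 0, 0, 0], [0, 0.0035, -0.003, 0, 0, 0, 0], [0, 0.0035, -0.003, 0, 0, 0, 0]]}}

```text
time_s: 4.15
ee_pos: [0.5652, 0.0767, 0.0631]
tool_rot: [[-0.777, 0.63, -0.005], [0.63, 0.777, 0.008], [0.009, 0.003, -1.0]]
contact_force: [-9.2, 10.1, 8.1]
grip_width: -0.0001
grip_force: 7.0
```

The lever is on its stop. I back off, rise and take a fresh top view.

Emit:
{"fn": "jog_arm", "kwargs": {"motion": [[0, -0.012, 0.01, 0, 0, 0, 0], [0, -0.024, 0.02, 0, 0, 0, 0], [0, -0.024, 0.02, 0.03, 0, 0, 0.1], [0, -0.03, 0.02, 0.07, 0, 0, 0.2], [45, -0.05, 0, 0.11, 0, 0, 0.32], [45, -0.07, -0.035, 0.12, 0, 0, 0.44], [45, -0.1, -0.065, 0.12, 0, 0, 0.56], [45, -0.13, -0.1, 0.12, 0, 0, 0.68], [45, -0.15, -0.13, 0.12, 0, 0, 0.8], [45, -0.16, -0.165, 0.12, 0, 0, 0.92]]}}

```text
time_s: 4.98
ee_pos: [0.4099, -0.0822, 0.183]
tool_rot: [[-0.978, -0.21, -0.0], [-0.21, 0.978, -0.001], [0.0, -0.001, -1.0]]
contact_force: [0.6, -0.3, -0.3]
grip_width: 0.0387
grip_force: 0.0
```

```bash
python3 - <<'E'
from h import *
o=robot.get_obs(); print(o['time_s'],o['ee_pos'],o['tool_rot'].round(3),o['grip_width'])
p,d,K,T=snap('top'); cv2.imwrite('pics/crop2.png',cv2.resize(p[140:290,210:380],None,fx=4,fy=4,interpolation=cv2.INTER_CUBIC)[:,:,::-1])
E
```

```text
4.9833 [ 0.4099079  -0.08222227  0.18298649] [[-0.978 -0.21  -0.   ]
 [-0.21   0.978 -0.001]
 [ 0.    -0.001 -1.   ]] 0.038748251390629596
```

View pics/crop2.png

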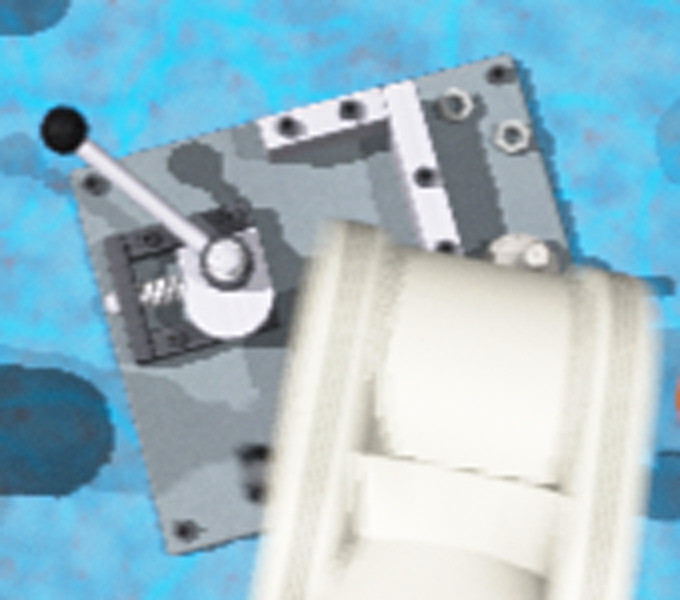

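The lever is open: the knob is at crop (65,130) and the cam is clear at (228,300). I move behind the sleeve and lower the tool.

Emit:
{"fn": "jog_arm", "kwargs": {"motion": [[45, -0.012, -0.03, 0, 0, 0, 0.06], [45, -0.012, -0.03, 0, 0, 0, 0.06], [45, -0.012, -0.03, -0.04, 0, 0, 0.06], [45, -0.012, -0.03, -0.08, 0, 0, 0.06], [45, -0.012, -0.03, -0.115, 0, 0, 0.06], [45, -0.012, -0.03, -0.136, 0, 0, 0.06], [45, -0.012, -0.03, -0.136, 0, 0, 0.06], [45, -0.012, -0.03, -0.136, 0, 0, 0.06]]}}

```text
time_s: 5.7
ee_pos: [0.4, -0.1109, 0.046]
tool_rot: [[-0.965, -0.262, -0.003], [-0.262, 0.965, 0.0], [0.002, 0.001, -1.0]]
contact_force: [0.3, 0.8, 0.4]
grip_width: 0.0385
grip_force: 0.0
```

```bash
cat > fx.py <<'E'
from h import *
o=robot.get_obs(); e=np.array(o['ee_pos'])*1000; a=np.radians(15.47); R=np.array([[np.cos(a),-np.sin(a)],[np.sin(a),np.cos(a)]])
print(o['time_s'],e.round(1),'fixture',(R.T@(e[:2]-[562.6,-68.6])).round(1),'yaw',np.degrees(np.arctan2(o['tool_rot'][1][1],o['tool_rot'][0][1])).round(1),'F fix',(R.T@np.array(o['contact_force'])[:2]).round(1))
E
python3 - <<'E'
from fx import *
p,d,K,T=snap('wrist','w2')
E
```

```text
5.7 [ 400.  -110.9   46. ] fixture [-168.     2.6] yaw 105.2 F fix [0.5 0.7]
```

View pics/w2.png

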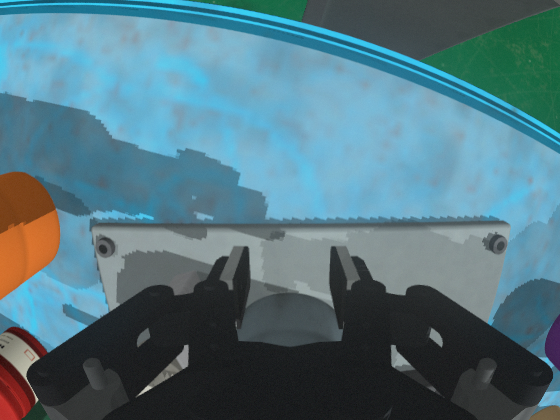

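The sleeve (290,310) is centred between the fingers. I push along the fixture's x.

Emit:
{"fn": "jog_arm", "kwargs": {"motion": [[45, 0.006, 0.0015, 0, 0, 0, 0], [45, 0.012, 0.003, 0, 0, 0, 0], [45, 0.0175, 0.0045, 0, 0, 0, 0], [45, 0.0235, 0.006, 0, 0, 0, 0], [45, 0.029, 0.0075, 0, 0, 0, 0], [45, 0.035, 0.009, 0, 0, 0, 0], [45, 0.041, 0.0105, 0, 0, 0, 0], [45, 0.047, 0.012, 0, 0, 0, 0], [45, 0.0525, 0.0135, 0, 0, 0, 0], [45, 0.0585, 0.015, 0, 0, 0, 0]]}}

```text
time_s: 6.58
ee_pos: [0.4595, -0.0965, 0.0473]
tool_rot: [[-0.965, -0.261, -0.0], [-0.261, 0.965, -0.001], [0.0, -0.001, -1.0]]
contact_force: [-4.2, -1.0, 7.7]
grip_width: 0.0384
grip_force: 0.0
```

```bash
python3 fx.py
```

```text
6.5833 [459.5 -96.5  47.3] fixture [-106.8    0.6] yaw 105.1 F fix [-4.3  0.1]
```

There is 7.7 N upward on the tool, so something may be touching the rim. I check before going on.

```bash
python3 - <<'E'
from fx import *
p,d,K,T=snap('scene'); print(o['contact_force'],o['wrist_torque'])
cv2.imwrite('pics/s2.png',cv2.resize(p[130:310,180:400],None,fx=3,fy=3,interpolation=cv2.INTER_CUBIC)[:,:,::-1])
E
```

```text
6.5833 [459.5 -96.5  47.3] fixture [-106.8    0.6] yaw 105.1 F fix [-4.3  0.1]
[-4.20779235 -1.02131333  7.70121606] [0.01561461 0.60666044 0.02666446]
```

View pics/s2.png

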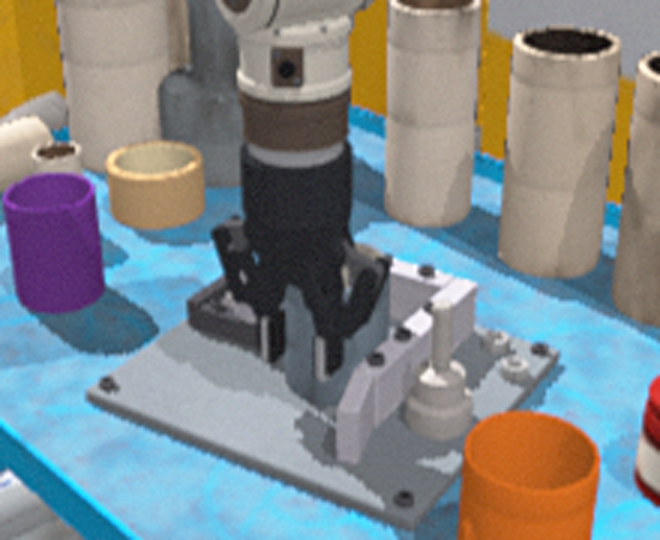

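The gripper's body is resting on the rim. I back off a little, raise 7 mm and go on.

Emit:
{"fn": "jog_arm", "kwargs": {"motion": [[45, -0.008, -0.002, 0, 0, 0, 0], [45, -0.008, -0.002, 0.007, 0, 0, 0], [45, 0, 0, 0.007, 0, 0, 0], [45, 0.006, 0.0015, 0.007, 0, 0, 0], [45, 0.012, 0.003, 0.007, 0, 0, 0], [45, 0.0175, 0.0045, 0.007, 0, 0, 0], [45, 0.0235, 0.006, 0.007, 0, 0, 0], [45, 0.029, 0.0075, 0.007, 0, 0, 0], [45, 0.035, 0.009, 0.007, 0, 0, 0], [45, 0.035, 0.009, 0.007, 0, 0, 0]]}}

```text
time_s: 7.47
ee_pos: [0.4958, -0.0871, 0.0533]
tool_rot: [[-0.965, -0.262, 0.001], [-0.262, 0.965, 0.0], [-0.001, -0.0, -1.0]]
contact_force: [0.3, 1.4, -0.1]
grip_width: 0.0384
grip_force: 0.0
```

```bash
python3 fx.py
```

```text
7.4667 [495.8 -87.1  53.3] fixture [-69.3   0. ] yaw 105.2 F fix [0.7 1.2]
```

Emit:
{"fn": "jog_arm", "kwargs": {"motion": [[45, 0.004, 0.001, 0, 0, 0, 0], [45, 0.008, 0.002, 0, 0, 0, 0], [45, 0.0115, 0.003, 0, 0, 0, 0], [45, 0.0155, 0.004, 0, 0, 0, 0], [45, 0.019, 0.005, 0, 0, 0, 0], [45, 0.021, 0.0055, 0, 0, 0, 0], [45, 0.021, 0.0055, 0, 0, 0, 0]]}}

```text
time_s: 8.05
ee_pos: [0.5158, -0.0818, 0.0534]
tool_rot: [[-0.965, -0.262, 0.001], [-0.262, 0.965, 0.0], [-0.001, -0.0, -1.0]]
contact_force: [-0.2, -0.3, -0.6]
grip_width: 0.0385
grip_force: 0.1
```

```bash
python3 fx.py
```

```text
8.05 [515.8 -81.8  53.4] fixture [-48.6  -0.2] yaw 105.2 F fix [-0.3 -0.2]
```

Emit:
{"fn": "jog_arm", "kwargs": {"motion": [[45, 0.002, 0.0005, 0, 0, 0, 0], [45, 0.004, 0.001, 0, 0, 0, 0], [45, 0.006, 0.0015, 0, 0, 0, 0], [45, 0.006, 0.0015, 0, 0, 0, 0]]}}

```text
time_s: 8.38
ee_pos: [0.5192, -0.0807, 0.0531]
tool_rot: [[-0.965, -0.261, -0.004], [-0.261, 0.965, -0.001], [0.004, 0.0, -1.0]]
contact_force: [-5.4, -1.4, 4.0]
grip_width: 0.0384
grip_force: 1.0
```

```bash
python3 fx.py
```

```text
8.3833 [519.2 -80.7  53.1] fixture [-45.   -0.1] yaw 105.1 F fix [-5.6  0.1]
```

On the back stop. Now towards the fence.

Emit:
{"fn": "jog_arm", "kwargs": {"motion": [[45, -0.0005, -0.0015, 0, 0, 0, 0], [45, 0, -0.003, 0, 0, 0, 0], [45, 0.0005, -0.004, 0, 0, 0, 0], [45, 0.0005, -0.004, 0, 0, 0, 0]]}}

```text
time_s: 8.72
ee_pos: [0.5189, -0.083, 0.0525]
tool_rot: [[-0.965, -0.262, -0.006], [-0.262, 0.965, 0.003], [0.005, 0.004, -1.0]]
contact_force: [-6.7, 4.4, 2.7]
grip_width: 0.0386
grip_force: 1.5
```

```bash
python3 fx.py
```

```text
8.7167 [518.9 -83.   52.5] fixture [-46.   -2.2] yaw 105.2 F fix [-5.3  6. ]
```

Home against both. I back off, rise, check from above and head for the far side of the lever.

Emit:
{"fn": "jog_arm", "kwargs": {"motion": [[45, -0.001, 0.002, 0, 0, 0, 0], [45, -0.019, -0.003, 0, 0, 0, 0], [45, -0.04, -0.009, 0, 0, 0, 0], [45, -0.04, -0.009, 0.04, 0, 0, 0], [45, -0.04, -0.009, 0.08, 0, 0, 0], [45, -0.04, -0.009, 0.12, 0, 0, 0], [0, -0.035, 0.03, 0.12, 0, 0, -0.12], [0, -0.03, 0.07, 0.12, 0, 0, -0.24], [0, -0.01, 0.105, 0.12, 0, 0, -0.36], [0, 0.025, 0.125, 0.12, 0, 0, -0.48]]}}

```text
time_s: 9.55
ee_pos: [0.5404, 0.0392, 0.1747]
tool_rot: [[-0.98, 0.198, 0.001], [0.198, 0.98, 0.001], [-0.001, 0.001, -1.0]]
contact_force: [1.3, -0.8, 0.7]
grip_width: -0.0003
grip_force: 0.0
```

Emit:
{"fn": "jog_arm", "kwargs": {"motion": [[0, 0.03, 0.002, 0, 0, 0, -0.12], [0, 0.056, 0.004, 0, 0, 0, -0.24], [0, 0.056, 0.004, 0, 0, 0, -0.36], [0, 0.056, 0.004, 0, 0, 0, -0.457], [0, 0.056, 0.004, 0, 0, 0, -0.457], [0, 0.056, 0.004, 0, 0, 0, -0.457]]}}

```text
time_s: 10.05
ee_pos: [0.5982, 0.041, 0.1734]
tool_rot: [[-0.797, 0.604, 0.001], [0.604, 0.797, 0.0], [-0.001, 0.001, -1.0]]
contact_force: [-1.1, -0.1, -0.5]
grip_width: 0.0001
grip_force: 0.0
```

```bash
python3 - <<'E'
from fx import *
p,d,K,T=snap('top'); cv2.imwrite('pics/crop3.png',cv2.resize(p[140:290,210:380],None,fx=4,fy=4,interpolation=cv2.INTER_CUBIC)[:,:,::-1])
E
python3 path.py 51.5 171.5 -1 31
```

```text
10.05 [598.2  41.  173.4] fixture [63.6 96.2] yaw 52.8 F fix [-1.1  0.2]
51.5 [589.3  55. ]
55.5 [585.3  59.5]
59.5 [580.9  63.7]
63.5 [576.2  67.6]
67.5 [571.3  71.1]
71.5 [566.2  74.3]
75.5 [560.8  77.1]
79.5 [555.3  79.6]
83.5 [549.6  81.6]
87.5 [543.8  83.3]
91.5 [537.9  84.5]
95.5 [531.9  85.3]
99.5 [525.8  85.7]
103.5 [519.8  85.7]
107.5 [513.8  85.3]
111.5 [507.8  84.4]
115.5 [501.9  83.1]
119.5 [496.   81.5]
123.5 [490.4  79.4]
127.5 [484.8  76.9]
131.5 [479.5  74. ]
135.5 [474.4  70.8]
139.5 [469.5  67.2]
143.5 [464.9  63.3]
147.5 [460.5  59.1]
151.5 [456.5  54.6]
155.5 [452.8  49.8]
159.5 [449.4  44.8]
163.5 [446.4  39.5]
167.5 [443.8  34.1]
171.5 [441.5  28.5]
```

View pics/crop3.png

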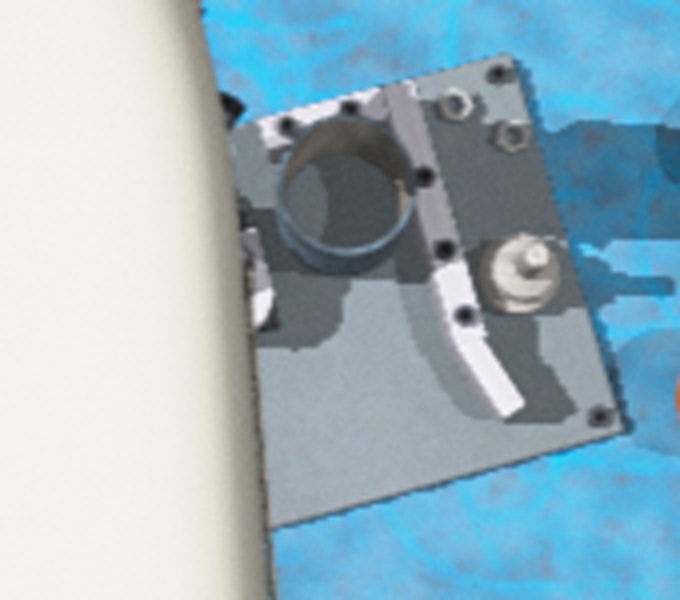

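The sleeve is home: its rim centre is at (345,190), against fence and stop, and the bystanders have not moved. I descend and close the lever.

Emit:
{"fn": "jog_arm", "kwargs": {"motion": [[0, 0, 0, -0.04, 0, 0, 0], [0, 0, 0, -0.08, 0, 0, 0], [0, 0, 0, -0.111, 0, 0, 0], [0, 0, 0, -0.111, 0, 0, 0], [0, -0.006, 0.008, -0.111, 0, 0, 0], [0, -0.009, 0.014, -0.111, 0, 0, 0]]}}

```text
time_s: 10.6
ee_pos: [0.5893, 0.0555, 0.0644]
tool_rot: [[-0.795, 0.606, 0.002], [0.606, 0.795, 0.001], [-0.001, 0.002, -1.0]]
contact_force: [-0.2, 0.2, 0.6]
grip_width: -0.0
grip_force: 0.3
```

```bash
python3 fx.py
```

```text
10.6 [589.3  55.5  64.4] fixture [ 58.9 112.5] yaw 52.7 F fix [-0.1  0.3]
```

Emit:
{"fn": "jog_arm", "kwargs": {"motion": [[0, -0.004, 0.0045, 0, 0, 0, 0.07], [0, -0.0085, 0.0085, 0, 0, 0, 0.14], [0, -0.013, 0.0125, 0, 0, 0, 0.21], [0, -0.018, 0.016, 0, 0, 0, 0.28], [0, -0.023, 0.019, 0, 0, 0, 0.35], [0, -0.0285, 0.022, 0, 0, 0, 0.42], [0, -0.034, 0.0245, 0, 0, 0, 0.49], [0, -0.0395, 0.0265, 0, 0, 0, 0.56], [0, -0.0455, 0.028, 0, 0, 0, 0.63], [0, -0.0515, 0.0295, 0, 0, 0, 0.7]]}}

```text
time_s: 11.43
ee_pos: [0.5399, 0.0859, 0.0663]
tool_rot: [[-0.999, -0.054, 0.008], [-0.054, 0.999, 0.002], [-0.008, 0.001, -1.0]]
contact_force: [0.9, 0.1, -1.5]
grip_width: 0.0001
grip_force: 0.7
```

Emit:
{"fn": "jog_arm", "kwargs": {"motion": [[0, -0.006, 0.001, 0, 0, 0, 0.07], [0, -0.012, 0.001, 0, 0, 0, 0.14], [0, -0.018, 0.001, 0, 0, 0, 0.21], [0, -0.024, 0.001, 0, 0, 0, 0.28], [0, -0.03, 0, 0, 0, 0, 0.35], [0, -0.036, -0.0015, 0, 0, 0, 0.42], [0, -0.042, -0.003, 0, 0, 0, 0.49], [0, -0.0475, -0.005, 0, 0, 0, 0.56], [0, -0.053, -0.0075, 0, 0, 0, 0.63], [0, -0.0585, -0.0105, 0, 0, 0, 0.7]]}}

```text
time_s: 12.27
ee_pos: [0.4813, 0.0757, 0.0662]
tool_rot: [[-0.729, -0.685, 0.008], [-0.685, 0.729, 0.003], [-0.008, -0.003, -1.0]]
contact_force: [0.5, 2.0, -0.2]
grip_width: 0.0002
grip_force: 0.9
```

```bash
python3 fx.py
```

```text
12.2667 [481.3  75.7  66.2] fixture [-39.8 160.8] yaw 133.2 F fix [1.  1.7]
```

Emit:
{"fn": "jog_arm", "kwargs": {"motion": [[0, -0.005, -0.003, 0, 0, 0, 0.07], [0, -0.01, -0.0065, -0.002, 0, 0, 0.14], [0, -0.0145, -0.0105, -0.003, 0, 0, 0.21], [0, -0.019, -0.015, -0.003, 0, 0, 0.28], [0, -0.023, -0.0195, -0.003, 0, 0, 0.35], [0, -0.0265, -0.024, -0.003, 0, 0, 0.42], [0, -0.03, -0.029, -0.003, 0, 0, 0.49], [0, -0.033, -0.0345, -0.003, 0, 0, 0.56], [0, -0.0355, -0.04, -0.003, 0, 0, 0.63]]}}

```text
time_s: 13.02
ee_pos: [0.4456, 0.0356, 0.063]
tool_rot: [[-0.185, -0.983, 0.007], [-0.983, 0.185, 0.003], [-0.004, -0.007, -1.0]]
contact_force: [0.8, 2.7, 1.1]
grip_width: -0.0004
grip_force: 1.1
```

```bash
python3 fx.py
```

```text
13.0167 [445.6  35.6  63. ] fixture [-84.9 131.6] yaw 169.3 F fix [1.5 2.4]
```

Emit:
{"fn": "jog_arm", "kwargs": {"motion": [[0, -0.001, -0.003, 0, 0, 0, 0.03], [0, -0.002, -0.0055, 0, 0, 0, 0.04], [0, -0.0025, -0.008, 0, 0, 0, 0.04], [0, -0.0025, -0.008, 0, 0, 0, 0.04]]}}

```text
time_s: 13.35
ee_pos: [0.4431, 0.0304, 0.0625]
tool_rot: [[-0.149, -0.989, 0.006], [-0.989, 0.149, 0.011], [-0.011, -0.005, -1.0]]
contact_force: [-1.6, 14.4, 4.9]
grip_width: -0.0001
grip_force: 6.5
```

```bash
python3 fx.py
```

```text
13.35 [443.1  30.4  62.5] fixture [-88.7 127.3] yaw 171.4 F fix [ 2.3 14.3]
```

Emit:
{"fn": "jog_arm", "kwargs": {"motion": [[0, 0, -0.002, 0, 0, 0, 0], [0, -0.0005, -0.004, 0, 0, 0, 0], [0, -0.0005, -0.004, 0, 0, 0, 0]]}}

```text
time_s: 13.6
ee_pos: [0.4429, 0.0297, 0.0625]
tool_rot: [[-0.147, -0.989, 0.007], [-0.989, 0.147, 0.018], [-0.018, -0.004, -1.0]]
contact_force: [-1.7, 22.4, 4.6]
grip_width: -0.0001
grip_force: 11.3
```

```bash
python3 fx.py
```

```text
13.6 [442.9  29.7  62.5] fixture [-89.1 126.6] yaw 171.6 F fix [ 4.4 22.1]
```

At the shut stop: 22 N, with no further travel. I back off to +y, rise and move clear.

Emit:
{"fn": "jog_arm", "kwargs": {"motion": [[0, 0.001, 0.01, 0, 0, 0, 0], [0, 0.003, 0.025, 0, 0, 0, 0], [0, 0.003, 0.025, 0.035, 0, 0, 0], [0, 0.003, 0.025, 0.075, 0, 0, 0], [0, 0.003, 0.025, 0.115, 0, 0, 0], [0, -0.02, 0.055, 0.135, 0, 0, 0], [0, -0.05, 0.085, 0.135, 0, 0, 0], [0, -0.08, 0.115, 0.135, 0, 0, 0], [0, -0.11, 0.145, 0.135, 0, 0, 0], [0, -0.13, 0.18, 0.135, 0, 0, 0]]}}

```text
time_s: 14.43
ee_pos: [0.3094, 0.201, 0.1966]
tool_rot: [[-0.153, -0.988, 0.004], [-0.988, 0.153, 0.002], [-0.002, -0.003, -1.0]]
contact_force: [0.6, 0.1, 0.2]
grip_width: 0.0004
grip_force: 0.0
```

Emit:
{"fn": "jog_arm", "kwargs": {"motion": [[0, -0.02, 0.035, 0, 0, 0, 0], [0, -0.04, 0.07, 0, 0, 0, 0], [0, -0.06, 0.105, 0, 0, 0, 0], [0, -0.08, 0.14, 0, 0, 0, 0], [0, -0.08, 0.14, 0, 0, 0, 0], [0, -0.08, 0.14, 0, 0, 0, 0]]}}

```text
time_s: 14.93
ee_pos: [0.2301, 0.3427, 0.196]
tool_rot: [[-0.146, -0.989, 0.002], [-0.989, 0.146, 0.003], [-0.003, -0.002, -1.0]]
contact_force: [-0.4, -0.7, -0.2]
grip_width: -0.0
grip_force: 0.0
```

```bash
python3 - <<'E'
from fx import *
p,d,K,T=snap('top'); cv2.imwrite('pics/crop4.png',cv2.resize(p[130:290,170:390],None,fx=3.5,fy=3.5,interpolation=cv2.INTER_CUBIC)[:,:,::-1])
C=cloud(d,K,T)
m=(C[...,2]>.095)&(C[...,2]<.125)&(C[...,0]>.45)&(C[...,0]<.65)&(C[...,1]<-.02)&(C[...,1]>-.125)
vs,us=np.where(m); X=np.array([onplane(u,v,.112,K,T)[:2] for u,v in zip(us,vs)])*1000
c,r=cv2.minEnclosingCircle(X.astype(np.float32)); print(len(X),c,r,R.T@(np.array(c)-[562.6,-68.6]))
hsv=cv2.cvtColor(p,cv2.COLOR_RGB2HSV); k=(hsv[...,2]<60)&(C[...,2]>.06)&(C[...,2]<.115)&(C[...,0]>.36)&(C[...,0]<.5)&(C[...,1]>-.03)&(C[...,1]<.07)
vs,us=np.where(k); kn=onplane(us.mean(),vs.mean(),.098,K,T)[:2]*1000; q=R.T@(kn-[562.6,-68.6])-[-20,78]; print('knob ang',np.degrees(np.arctan2(q[1],q[0])),np.hypot(*q))
E
```

```text
14.9333 [230.1 342.7 196. ] fixture [-210.7  485.1] yaw 171.6 F fix [-0.6 -0.6]
270 (560.3269653320312, -70.71923065185547) 41.082923889160156 [-2.75595359 -1.43615631]
knob ang 155.53556648286624 118.51180429621452
```

View pics/crop4.png

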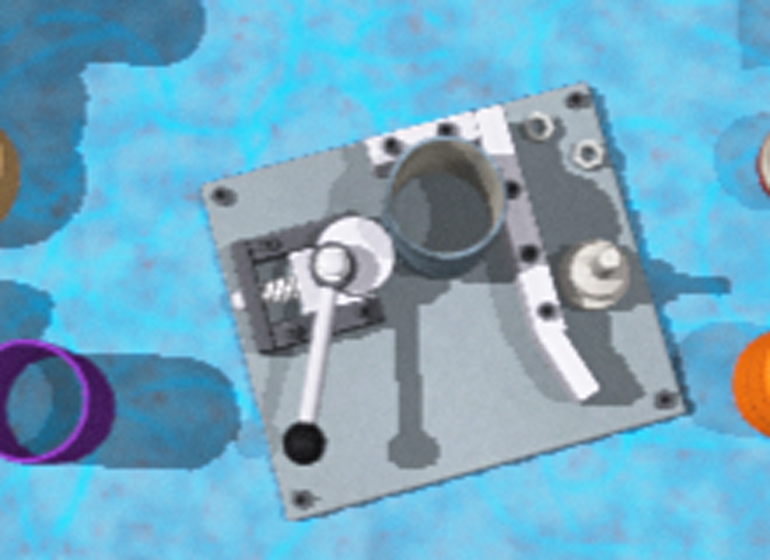

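The lever is shut at 155.5°. The sleeve reads (-2.8,-1.4), near the calibration error. I check this against the fence and stop edges in the same view.

```bash
python3 - <<'E'
from fx import *
p,d,K,T=snap('top'); C=cloud(d,K,T)
def fix(us,vs,z): return np.array([R.T@(onplane(u,v,z,K,T)[:2]*1000-[562.6,-68.6]) for u,v in zip(us,vs)])
z0=C[...,2]
m=(z0>.05)&(z0<.063)&(C[...,0]>.4)&(C[...,0]<.68)&(C[...,1]<.0)&(C[...,1]>-.16)
vs,us=np.where(m); X=fix(us,vs,.057)
s=X[(X[:,1]>-30)&(X[:,1]<33)&(X[:,0]>30)]; print('stop x',np.percentile(s[:,0],[2,98]),'y max',np.percentile(s[:,1],98), len(s))
f=X[(X[:,0]>-95)&(X[:,0]<-50)&(X[:,1]<-30)]; print('fence y',np.percentile(f[:,1],[2,98]),len(f))
m=(z0>.095)&(z0<.125)&(C[...,0]>.45)&(C[...,0]<.65)&(C[...,1]<-.02)&(C[...,1]>-.125)
vs,us=np.where(m); X=fix(us,vs,.112); print('rim',X.min(0),X.max(0)); 
E=cv2.fitEllipse(cv2.convexHull(X.astype(np.float32))); print(E)
E
```

```text
14.9833 [230.7 341.3 195.7] fixture [-210.5  483.5] yaw 171.5 F fix [-0.1 -0.4]
stop x [31.43024747 59.94783656] y max 31.792374961323496 154
fence y [-76.0230546  -39.72483044] 160
rim [-43.25059016 -40.14047806] [38.32106634 38.40097583]
((-2.72278094291687, -1.1231064796447754), (77.25025177001953, 81.96895599365234), 63.09144973754883)
```

The -x bias comes from the mask taking in the outer near wall below the rim (radius reads 41 mm). The stop-side rim edge reads 38.3 mm plus half a pixel, so about 39.4 against the stop at 40. That fits the force seen at the stop, so the sleeve is home and clamped.

```bash
python3 -c "from rig import robot; print(robot.sign_off())"
```

```text
the job is handed in; nothing more can be done
None
```

The job is handed in at about 15 s: I opened the lever to its stop, pushed the sleeve home against fence and back stop, shut the lever to its stop (about 155.5°) and moved the arm clear; the gripper's body briefly rested on the sleeve's rim (about 8 N) during the push, so I raised it and carried on.

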